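# Line up the tube racks on the purge manifold and set the air valve

### The job

First nudge the three tube racks (blue, orange, yellow) into one straight row: their long sides flush against the manifold bar, side by side without gaps, the row butted up against the end plate (any order). Then turn the green valve wheel clockwise by its black crank handle until it is shut against its stop, and back it off counter-clockwise by exactly two full turns. Finish while still gripping the crank handle there, without letting go, and leave the jar, the wash bottle and the pipette alone.

Things in the scene. Friction and masses are not known exactly. Their poses are not given: they have to be found in the camera images.
- manifold: Fixed aluminium L-shaped stop. Origin: inner corner of the L, on the bench. The bar (24 mm thick, 48 mm high, brass ports to 52 mm) has its working face in the plane x = 0, from y = 0 to -278 mm; racks go on its -x side. Pipe and gauge stand behind it (x 24 to 76 mm, to 52 mm high). Rack centres in a perfect row: x = -25 mm, y = -32, -96, -160 mm. Racks start 13 to 66 mm off the bar.
- end_plate (a point): Middle of the top edge of the L's short arm, the end plate: 12 mm thick, 40 mm high, 115 mm long. Its working face is the manifold's plane y = 0, from x = 0 to -115 mm; racks go on its -y side. Racks start 10 to 40 mm apart from it and from each other.
- rack_blue: Blue tube rack: upright solid block, 50 mm along its x, 64 mm along its y, 45 mm high, with 12 tube caps standing 6 mm above that; about 0.16 kg, slides on the bench. Origin: centre of its underside.
- rack_orange: Orange tube rack: upright solid block, 50 mm along its x, 64 mm along its y, 45 mm high, with 12 tube caps standing 6 mm above that; about 0.16 kg, slides on the bench. Origin: centre of its underside.
- rack_yellow: Yellow tube rack: upright solid block, 50 mm along its x, 64 mm along its y, 45 mm high, with 12 tube caps standing 6 mm above that; about 0.16 kg, slides on the bench. Origin: centre of its underside.
- wheel_axis (a point): On the valve wheel's vertical axis, 72 mm above the bench (rim's middle). Green wheel, three spokes, 50 mm radius to the middle of its 12 mm thick rim, rim top 78 mm above the bench; it stands on a fixed brass valve body with a copper pipe to the bench.
- crank_mid (a point): Middle height of the black crank handle: an upright round sleeve 16 mm in diameter, from 82 to 127 mm above the bench (this point at 105 mm), 50 mm from the wheel's axis. The sleeve revolves freely on its pin, so the gripper can hold it from above without turning and carry it round in circles. Only this point's position is useful.
- crank_grip: The same black sleeve; origin at the centre of its lower end, 82 mm above the bench. It spins freely, its axes mean nothing.
- valve_wheel (a joint): Turn of the valve wheel in rad, counted over several turns: 0 = shut against its hard stop; it grows counter-clockwise seen from above (opening), 6.283 per turn, and starts between 2 and 5.5. Stays where it is left; about 2 to 3 N at the handle turn it.
- tube_jar: Bystander: glass jar with metal lid, 68 mm in diameter, 110 mm high. Origin: centre of its underside.
- wash_bottle: Bystander: white bottle with a green cap, 66 mm in diameter, 150 mm high. Origin: centre of its underside.
- pipette: Bystander: black and green hand pipette lying along its x, 26 mm high, 28 mm wide, from x = -130 to 115 mm. Origin: on its underside.

How it is judged:
On the way, in this order (a step that is already met when the one before it is completed fails the run):
1. the three racks stand in a straight closed row against the bar and the end plate (x of rack_blue in the frame of manifold between -0.031 and -0.018 m and y of rack_blue in the frame of manifold between -0.172 and -0.024 m and angle between the x axis of each of rack_blue, rack_orange, rack_yellow and the x axis of manifold, either way round below 0.1 rad and angle between each of rack_blue, rack_orange, rack_yellow's own z axis and vertical below 0.1 rad and height (world z) of each of rack_blue, rack_orange, rack_yellow below 0.01 m and x of rack_orange in the frame of manifold between -0.031 and -0.018 m and y of rack_orange in the frame of manifold between -0.172 and -0.024 m and x of rack_yellow in the frame of manifold between -0.031 and -0.018 m and y of rack_yellow in the frame of manifold between -0.172 and -0.024 m), for 0.2 s.
2. the valve wheel is shut against its stop (value of joint valve_wheel below 0.08 rad), for 0.2 s.
At the end, for the whole second after the job is handed in: The wheel is at rest two turns (12.57 rad, within 0.22) open from its stop with the fingers gripping the crank handle (over 5 N), and the racks still stand upright in the row: each within 6 mm of the bar, square to it within 0.10 rad, the row against the end plate with at most 12 mm of gaps in all (all of step 1 and value of joint valve_wheel between 12.3464 and 12.7864 rad and velocity of joint valve_wheel between -0.1 and 0.1 rad/s and contact force between the fingers and crank_grip above 5 N); the arm keeps its last pose, push and grip.
It fails at once if the glass jar is shifted by over 20 mm or tipped (distance of tube_jar from where it was at the start of the episode above 0.02 m or angle between tube_jar's own z axis and vertical above 0.3 rad).
It fails at once if the wash bottle is shifted by over 20 mm or tipped (distance of wash_bottle from where it was at the start of the episode above 0.02 m or angle between wash_bottle's own z axis and vertical above 0.3 rad).
It fails at once if the pipette is shifted by over 20 mm or tipped (distance of pipette from where it was at the start of the episode above 0.02 m or angle between pipette's own z axis and vertical above 0.3 rad).
It also fails if it takes over 72 s, if anything falls off the work surface, if the arm or the gripper's body presses on something with over 40 N, if the wrist force passes 120 N, or if a joint passes its speed limit or range.

### The arm

A 6-joint arm with a two-finger parallel gripper is mounted at the origin on the work surface. World frame = base frame: x ahead of the robot, y to its left, z up, the work surface at z = 0. Lengths are in m, angles in rad, forces in N, time in s.
With the tool pointing down it reaches from about 0.35 to 0.85 m from the base axis. Payload 8.1 kg.
Tool frame: the origin (TCP) lies at the centre of the arm's flange, where the gripper is bolted on; the fingertips stand 186 mm ahead of it and the grasp point (between the pads) lies 167 mm ahead of it; z points along the fingers, y is the line along which they close (so a half turn about z gives the same grasp; the last joint's range is limited). The gripper opens to 93 mm and grips with 3 to 60 N. Pads are 15 mm wide; open, the fingers measure 128 mm over their backs; the gripper's body (75 mm by 188 mm) begins 65 mm behind the grasp point.
Start: joints at [1.096, 0.13, 1.488, -0, 1.523, -0.085], TCP at [0.228, 0.555, 0.405] pointing down, gripper open.
Joint ranges: [-2.96, 2.96], [-0.89, 2.26], [0.02, 2.5], [-1.34, 4.48], [0, 2.73], [-2.66, 2.66]. Speed limits (rad/s): [2.39, 2.39, 2.79, 3.14, 3.14, 3.14].

### API

Orientations are given as a rotation vector (axis times angle).
In Python, from plant import robot gives the robot as it stands.
- The arm moves only by the tool apply_moves, never from a script. Its argument "series" is a list of rows, each a list of 2 entries, a list of its own where there are three numbers: the shift along the tool's x, y, z in mm, then the turn, a rotation vector about the tool's x, y, z in rad. A call has 1 to 12 rows; each row shifts and turns the commanded pose from where the row before left it, along the tool's axes as they then stand; what a row does not reach is not made up. A row lasts 1/12 s, in which the tool goes at most 41.7 mm and 7.16 degrees, less where a joint would pass 70% of its speed; a pose out of reach is approached as far as the arm can. A call is refused whole if a number of a shift passes 41.7 or a number of a turn 0.125, either way. A call with a gripper value outside its range is refused whole. "claw" is the opening, from 0 (shut) to 1 (fully open), set as the call begins (left out, the last holds). The fingers move at their own pace and stop on an object; "newtons" is the grip in N (left out, the last holds). Time passes only in rows, so rows that do not move let the fingers close. It gives the time, the measured TCP pose, the force, the opening and the grip force at its end, in the units of the state.
- robot.read_state(): the state, without advancing time (a new reading comes with each control period).
- robot.read_camera(name): name is "side" or "top" or "wrist"; returns (picture, depth): 384x512x3 uint8, blue, green, red; 384x512 float32, m along the optical axis (not along the pixel's ray), 0 where there is no reading.
- robot.calibration(name): a dict with "fx", "fy", "cx", "cy" (pixels), "extrinsics" (4x4, takes a point from world to camera coordinates). Camera axes: x right, y down, z forward; pixel columns grow to the right and rows downward; lengths in m; the calibration is good to about 2 mm. A picture is of the moment at which its call begins: read the wrist's pose just before it. calibration takes no time and is no camera call; for the wrist camera it gives the pose at the moment of the call.
- robot.close_job(): hands the job in; it is judged then, once.
The state is a dict: "t": time; "q": joint angles; "dq": joint speeds; "joint_torque": joint torques, N m; "tool_pos": TCP position; "orientation": TCP orientation; "force": force on the tool from outside, world axes, zero at the start; "wrist_torque": the same for the moment, N m; "opening": finger opening in m; "gripper_force": force on a finger pad.
Only numpy, scipy, OpenCV 4.12 (cv2) and the standard library are available. Lean on these libraries where they do the work, as an engineer would, in place of code of your own. Each camera call takes 0.05 s, during which the arm holds its last target. There are 200 camera calls.

## Working session

There is one attempt and no reset: what is moved stays moved. The work goes in short steps, Python scripts to look and compute and a tool call to move; the robot and the scene stay as the last step left them, time stands still between calls to the robot, and variables do not carry over. Pictures are saved under pics/ and viewed, at most 10 in all, crops included, and the job is handed in when it is done.

Besides the shell and the picture viewer there is one more tool, called after "Emit:" as a command line: name --argument value ..., lists and objects as JSON in quotes. apply_moves: Moves the arm, as the interface text tells. Its arguments: {"type":"object","properties":{"series":{"type":"array"},"claw":{"type":"number"},"newtons":{"type":"number"}},"required":["series"]}

```bash
mkdir -p pics; cat > h.py <<'E'
import numpy as np,cv2
from plant import robot
from scipy.spatial.transform import Rotation as R
def cal(n):
    c=robot.calibration(n);return c,np.array(c["extrinsics"])
def pts(n,depth,c=None):
    c,E=c or cal(n);v,u=np.mgrid[0:depth.shape[0],0:depth.shape[1]]
    P=np.stack([(u-c["cx"])/c["fx"]*depth,(v-c["cy"])/c["fy"]*depth,depth],-1)
    return (P-E[:3,3])@E[:3,:3]
def st():
    s=robot.read_state();print(s["t"],np.round(s["tool_pos"],4),np.round(s["orientation"],3),np.round(s["q"],3),np.round(s["force"],1),s["opening"],s["gripper_force"]);return s
E
python3 - <<'E'
from h import *
s=st();print(R.from_rotvec(s["orientation"]).as_matrix().round(3))
ims=[]
for n in("top","side"):
    c=cal(n);im,d=robot.read_camera(n);np.savez("pics/"+n,im=im,d=d);cv2.imwrite(f"pics/{n}.png",im)
    print(n,c[0]["fx"],np.round(-c[1][:3,:3].T@c[1][:3,3],3),np.round(c[1][:3,:3],2).tolist(),(d>0).mean())
E
```

```text
0.0 [0.2279 0.5548 0.4037] [-6.080e-01 -3.082e+00  3.000e-03] [ 1.096  0.131  1.489 -0.     1.523 -0.085] [ 0.4  0.4 -0.8] 0.09317720498201844 0.0
[[-0.925  0.38  -0.001]
 [ 0.38   0.925 -0.002]
 [ 0.    -0.002 -1.   ]]
top 395.48390050149743 [ 0.436 -0.023  1.16 ] [[-0.01, -1.0, -0.01], [-0.99, 0.01, -0.13], [0.13, 0.01, -0.99]] 0.995880126953125
side 384.06810190429474 [0.447 0.809 0.664] [[-0.99, -0.16, -0.01], [-0.08, 0.57, -0.82], [0.13, -0.81, -0.57]] 0.9959513346354166
```

View pics/top.png

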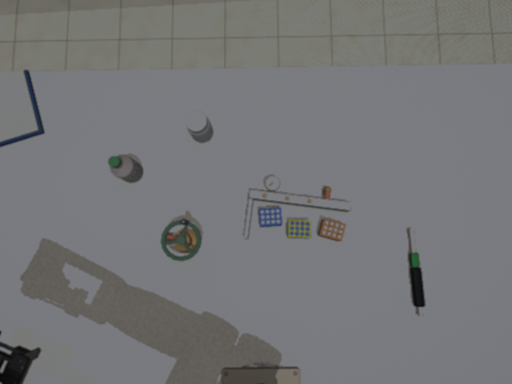

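View pics/side.png

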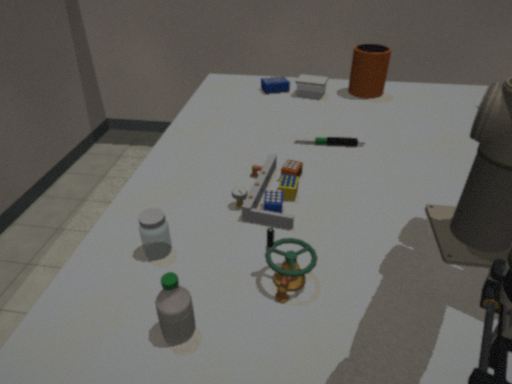

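The top view shows the bar (row ~200, cols 250–350), the end plate (col ~248), blue (270,216), yellow (299,228) and orange (332,229) racks, and the wheel (182,240) with its crank near (187,222). The side view agrees with this. Next I measure with depth.

```bash
python3 - <<'E'
from h import *
D=np.load("pics/top.npz");im,d=D["im"],D["d"];P=pts("top",d)
print("bench z",np.median(P[260:330,300:380,2]))
hsv=cv2.cvtColor(im,cv2.COLOR_BGR2HSV)
for n,(u,v) in dict(blue=(270,216),yellow=(299,228),orange=(332,229)).items():
    print(n,hsv[v-9:v+10:6,u-9:u+10:6].reshape(-1,3).tolist())
    sub=P[v-18:v+19,u-20:u+21];S=hsv[v-18:v+19,u-20:u+21,1]
    m=((sub[...,2]>.036)&(sub[...,2]<.06)&(S>70)).astype(np.uint8)
    k,l,stt,_=cv2.connectedComponentsWithStats(m);i=l[18,20] or 1+np.argmax(stt[1:,4])
    q=sub[l==i][:,:2].astype(np.float32);r=cv2.minAreaRect(q*1000);print(n,len(q),r)
# bar and end plate: grey points high
sub=P[180:245,235:360];S=hsv[180:245,235:360,1]
m=(sub[...,2]>.03)&(sub[...,2]<.06)&(S<60);q=sub[m]
vv,uu=np.nonzero(m);np.save("pics/q.npy",q)
bar=q[(uu>25)&(vv<30)];print("bar",len(bar),cv2.minAreaRect((bar[:,:2]*1000).astype(np.float32)),bar[:,2].mean())
ep=q[(uu<22)&(vv>20)];print("ep",len(ep),cv2.minAreaRect((ep[:,:2]*1000).astype(np.float32)),ep[:,2].mean())
# wheel
sub=P[205:270,150:215];H=hsv[205:270,150:215]
m=(sub[...,2]>.062)&(sub[...,2]<.09)&(H[...,1]>70)&(H[...,0]>50)&(H[...,0]<95)
print("wheel",m.sum(),cv2.minEnclosingCircle((sub[m][:,:2]*1000).astype(np.float32)),sub[m].mean(0))
m=(sub[...,2]>.1)&(sub[...,2]<.14);print("crank",m.sum(),sub[m].mean(0),np.ptp(sub[m],axis=0))
for n,b in dict(jar=(110,145,185,212),bottle=(150,185,105,138)).items():
    s=P[b[0]:b[1],b[2]:b[3]].reshape(-1,3);s=s[s[:,2]>.09];print(n,s.mean(0),s.min(0),s.max(0))
big=np.hstack([cv2.resize(im[180:250,235:360],None,fx=6,fy=6,interpolation=2)])
cv2.imwrite("pics/crop.png",big)
E
```

```text
bench z 0.0011842958716460545
blue [[18, 13, 95], [135, 11, 93], [113, 39, 84], [112, 72, 110], [113, 50, 117], [113, 58, 110], [112, 90, 116], [111, 138, 118], [112, 116, 117], [111, 99, 108], [112, 86, 107], [112, 94, 117], [111, 153, 117], [112, 132, 95], [112, 91, 90], [113, 79, 87]]
blue 243 ((527.267333984375, -30.058883666992188), (48.767921447753906, 62.28765106201172), 3.5460469722747803)
yellow [[24, 83, 110], [23, 57, 98], [25, 33, 93], [30, 7, 115], [31, 112, 116], [32, 74, 104], [93, 27, 85], [84, 28, 91], [32, 89, 109], [29, 65, 94], [32, 74, 103], [35, 79, 107], [30, 63, 102], [30, 73, 94], [28, 90, 102], [31, 111, 115]]
yellow 270 ((493.10565185546875, -112.12842559814453), (62.23493957519531, 50.25228500366211), 88.20771026611328)
orange [[12, 141, 92], [13, 136, 111], [9, 18, 101], [111, 14, 129], [10, 57, 107], [12, 109, 103], [10, 56, 109], [111, 20, 129], [111, 20, 129], [0, 15, 116], [13, 87, 117], [4, 15, 121], [100, 6, 120], [9, 62, 82], [14, 150, 114], [13, 103, 119]]
orange 244 ((489.4111328125, -203.28872680664062), (63.79519271850586, 50.66122055053711), 74.01354217529297)
bar 948 ((586.975830078125, -132.57518005371094), (252.2790069580078, 82.95000457763672), 88.88164520263672) 0.04864970221944427
ep 164 ((520.8763427734375, 33.477684020996094), (11.903797149658203, 104.25483703613281), 82.08194732666016) 0.040744426753843786
wheel 232 ((462.3585510253906, 213.53445434570312), 51.234195709228516) [0.45768833 0.21394703 0.07862709]
crank 40 [0.51023365 0.19724794 0.12334919] [0.01574037 0.0147034  0.0309283 ]
jar [0.78066042 0.16683017 0.12610727] [ 0.4360714  -0.0227883   0.09006348] [0.81664754 0.20012409 1.1599963 ]
bottle [0.65915451 0.36158526 0.1434986 ] [ 0.4360714 -0.0227883  0.0903816] [0.70163286 0.40813725 1.1599963 ]
```

View pics/crop.png

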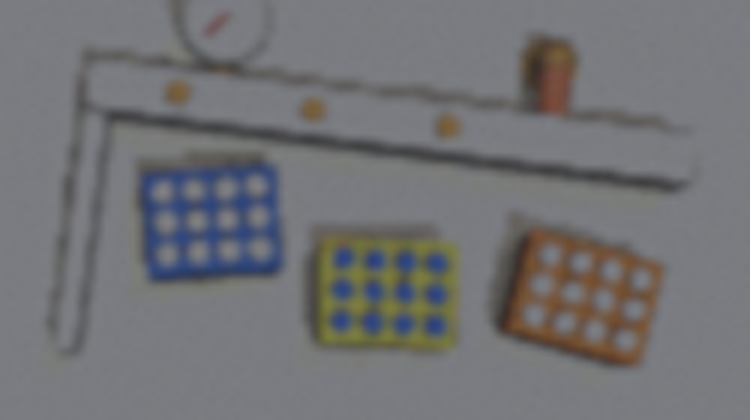

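The crop shows all three racks in front of the bar, with blue nearest the end plate. I'll fit the L frame and express the racks in it.

```bash
cat > m.py <<'E'
from h import *
def racks(im,d,cam=None,T=None):
    P=pts("top",d);hsv=cv2.cvtColor(im,cv2.COLOR_BGR2HSV);H,S=hsv[...,0],hsv[...,1];Z=P[...,2]
    out={}
    reg=(P[...,0]>.42)&(P[...,0]<.64)&(P[...,1]>-.3)&(P[...,1]<.08)
    g=reg&(Z>.044)&(Z<.0515)&(S<45)
    k,l,s,_=cv2.connectedComponentsWithStats(g.astype(np.uint8));i=1+np.argmax(s[1:,4]);q=P[l==i]
    return P,hsv,reg,q
E
python3 - <<'E'
from m import *
D=np.load("pics/top.npz");im,d=D["im"],D["d"];P,hsv,reg,q=racks(im,d);Z=P[...,2]
# bar front edge: per y-bin minimum x among bar-top points
a=np.radians(-7.5)
for it in range(3):
    X=np.array([np.cos(a),np.sin(a)]);Y=np.array([-X[1],X[0]])
    xs,ys=q[:,:2]@X,q[:,:2]@Y
    k=(ys<ys.max()-.03)&(ys>ys.min()+.01)
    b=np.floor(ys/.006).astype(int);e=[];
    for j in np.unique(b[k]):
        s=(b==j)&k;e.append((ys[s].mean(),xs[s].min()))
    e=np.array(e);p=np.polyfit(e[:,0],e[:,1],1);r=e[:,1]-np.polyval(p,e[:,0]);g=abs(r)<.004;p=np.polyfit(e[g,0],e[g,1],1)
    a-=np.arctan(p[0]);print(np.degrees(a),p,r.std(),g.sum())
X=np.array([np.cos(a),np.sin(a)]);Y=np.array([-X[1],X[0]])
fx=np.polyval(p,ys.mean())
S=hsv[...,1]
ep=P[reg&(Z>.036)&(Z<.044)&(S<45)&(P[...,1]>-.005)];exy=np.c_[ep[:,:2]@X-fx,ep[:,:2]@Y]
k=(exy[:,0]<-.01)&(exy[:,0]>-.115);print("ep y",np.percentile(exy[k,1],[2,50,98]),k.sum())
mid=np.median(exy[k,1]);fy=mid-.006
O=X*(fx-.001)+Y*fy;print("O",O,"yaw",a, "bar y range",ys.min()-fy,ys.max()-fy)
np.savez("frame",O=O,a=a)
for n,x,y,th in (("blue",.5273,-.0301,3.5),("yellow",.4931,-.1121,-1.8),("orange",.4894,-.2033,-16)):
    v=np.array([x,y])-O;print(n,v@X,v@Y,th-np.degrees(a))
E
```

```text
-8.10929695879071 [0.01063464 0.57321191] 0.0008644334223276588 42
-8.106053600263941 [-5.66072852e-05  5.73172716e-01] 0.0008630117485709953 42
-8.10789560789128 [3.21490980e-05 5.73170706e-01] 0.0008647678883974718 42
ep y [0.10075753 0.10657088 0.11234903] 147
O [0.58063459 0.01886814] yaw -0.14150947376568995 bar y range -0.2770627477295093 0.012121304466074304
blue -0.04589511689986322 -0.05600085313858834 11.60789560789128
yellow -0.06818817348366697 -0.14200468810047434 6.30789560789128
orange -0.05898855453275807 -0.23281491335709442 -7.89210439210872
```

Emit:
apply_moves --series '[[[0, 0, 0], [0, 0, -0.124]], [[0, 0, 0], [0, 0, -0.124]], [[-20, -34, 0], [0, 0, 0]], [[-20, -34, 0], [0, 0, 0]], [[-20, -34, 0], [0, 0, 0]], [[-20, -34, 0], [0, 0, 0]], [[-20, -34, 0], [0, 0, 0]], [[-20, -34, 0], [0, 0, 0]], [[-20, -34, 0], [0, 0, 0]], [[-20, -34, 0], [0, 0, 0]], [[-20, -34, 0], [0, 0, 0]], [[-20, -34, 0], [0, 0, 0]]]' --claw 0 --newtons 20

```text
t: 1.1
tool_pos: [0.3779, 0.1883, 0.4045]
orientation: [-0.222, -3.134, 0.0]
force: [0.6, 0.0, 0.4]
opening: 0.0177
gripper_force: 0.0
```

```bash
cat > go.py <<'E'
import sys
from h import *
F=np.load("frame.npz");O=F["O"];a=float(F["a"]);X=np.array([np.cos(a),np.sin(a)]);Y=np.array([-X[1],X[0]])
def rel(x,y,z,yaw=np.pi/2):   # target TCP in manifold frame (m), yaw of tool y relative to x_m
    s=st();M=R.from_rotvec(s["orientation"])
    p=np.array([*(O+x*X+y*Y),z])
    t=a+yaw;ty=np.array([np.cos(t),np.sin(t),0]);tz=np.array([0,0,-1.]);G=R.from_matrix(np.c_[np.cross(ty,tz),ty,tz])
    print("turn",(M.inv()*G).as_rotvec().round(4),"shift mm: now axes",(M.inv().apply(p-s["tool_pos"])*1e3).round(1),"after turn",(G.inv().apply(p-s["tool_pos"])*1e3).round(1))
    v=np.array(s["tool_pos"])[:2]-O;print("now m-frame",v@X,v@Y)
if __name__=="__main__": rel(*map(float,sys.argv[1:]))
E
python3 go.py -.110 -.056 .200
```

```text
1.1 [0.3779 0.1883 0.4045] [-0.222 -3.134  0.   ] [ 0.341 -0.371  1.95  -0.     1.562 -1.089] [0.6 0.  0.4] 0.01766431918174576 0.0
turn [-0.0001 -0.0001  0.0001] shift mm: now axes [-114.6 -195.2  204.5] after turn [-114.6 -195.2  204.5]
now m-frame -0.22456656604565314 0.13918640654855055
```

Emit:
apply_moves --series '[[[-18, -32, 0], [0, 0, 0]], [[-18, -32, 0], [0, 0, 0]], [[-18, -32, 0], [0, 0, 0]], [[-18, -32, 0], [0, 0, 0]], [[-18, -32, 0], [0, 0, 0]], [[-18, -32, 15], [0, 0, 0]], [[0, 0, 40], [0, 0, 0]], [[0, 0, 40], [0, 0, 0]], [[0, 0, 40], [0, 0, 0]], [[0, 0, 40], [0, 0, 0]], [[0, 0, 20], [0, 0, 0]], [[0, 0, 0], [0, 0, 0]]]'

```text
t: 2.1
tool_pos: [0.4543, -0.0148, 0.2039]
orientation: [-0.222, -3.123, -0.001]
force: [-0.6, 0.3, -0.8]
opening: 0.0007
gripper_force: 0.0
```

```bash
python3 go.py -.065 -.056 .200
```

```text
2.1 [ 0.4543 -0.0148  0.2039] [-2.220e-01 -3.123e+00 -1.000e-03] [-0.145 -0.056  2.067  0.     1.142 -1.574] [-0.6  0.3 -0.8] 0.0007141849906191697 0.0
turn [ 0.0001 -0.0106 -0.0006] shift mm: now axes [-55.4  -4.8   3.3] after turn [-55.3  -4.8   3.9]
now m-frame -0.12030996849365548 -0.05116228159982934
```

Emit:
apply_moves --series '[[[-12, -1, 0], [0, 0, 0]], [[-12, -1, 1], [0, 0, 0]], [[-8, -1, 1], [0, 0, 0]], [[-6, -1, 1], [0, 0, 0]], [[-6, -1, 0], [0, 0, 0]], [[-5, 0, 0], [0, 0, 0]], [[-4, 0, 0], [0, 0, 0]], [[-3, 0, 0], [0, 0, 0]], [[-2, 0, 0], [0, 0, 0]], [[0, 0, 0], [0, 0, 0]]]'

```text
t: 2.93
tool_pos: [0.5138, -0.0282, 0.2064]
orientation: [-0.222, -3.131, 0.0]
force: [-5.4, 0.2, 3.9]
opening: 0.0004
gripper_force: 2.5
```

```bash
python3 go.py -.065 -.056 .200
```

```text
2.9333 [ 0.5138 -0.0282  0.2064] [-0.222 -3.131  0.   ] [-0.154  0.097  1.906 -0.     1.142 -1.584] [-5.4  0.2  3.9] 0.00044156012881508335 2.4617042765021324
turn [-0.0002 -0.0029 -0.0001] shift mm: now axes [5.5 0.1 6.4] after turn [5.5 0.1 6.4]
now m-frame -0.05947554283304372 -0.056051943509764196
```

Emit:
apply_moves --series '[[[-2, 0, 0], [0, 0, 0]], [[-2, 0, 0], [0, 0, 0]], [[0, 0, 0], [0, 0, 0]]]'

```text
t: 3.18
tool_pos: [0.5154, -0.0283, 0.2055]
orientation: [-0.221, -3.123, -0.001]
force: [-23.1, 2.3, 17.4]
opening: 0.0004
gripper_force: 11.6
```

```bash
cat > look.py <<'E'
from go import *
def find(show=None):
    im,d=robot.read_camera("top");P=pts("top",d);hsv=cv2.cvtColor(im,cv2.COLOR_BGR2HSV);H,S=hsv[...,0].astype(int),hsv[...,1]
    q=P[...,:2]-O;mx,my=q@X,q@Y;reg=(mx>-.12)&(mx<.005)&(my>-.3)&(my<.01)&(P[...,2]>.036)&(P[...,2]<.058)
    for n,(lo,hi) in dict(blue=(100,125),yellow=(21,40),orange=(3,19)).items():
        m=(reg&(H>=lo)&(H<=hi)&(S>60)).astype(np.uint8)
        m=cv2.morphologyEx(m,cv2.MORPH_OPEN,np.ones((2,2),np.uint8));k,l,s,_=cv2.connectedComponentsWithStats(m)
        if k<2: print(n,"none");continue
        w=l>0 if n!="blue" else l==1+np.argmax(s[1:,4])
        pt=np.c_[mx[w],my[w]].astype(np.float32)*1e3;r=cv2.minAreaRect(pt)
        print(n,len(pt),np.round(r[0],1),np.round(r[1],1),round(r[2],1))
    if show: cv2.imwrite(show,cv2.resize(im[180:250,235:360],None,fx=6,fy=6,interpolation=2))
if __name__=="__main__":
    find(sys.argv[1] if len(sys.argv)>1 else None);st()
E
python3 look.py pics/b1.png
```

```text
blue 8 [ -84.3 -169.2] [5.7 6.3] 5.5
yellow 49 [ -69.2 -169.8] [24.4 48.7] 85.9
orange 242 [ -60.9 -239.5] [73.1 50. ] 84.4
3.2333 [ 0.5153 -0.0283  0.2055] [-2.210e-01 -3.123e+00 -1.000e-03] [-0.154  0.107  1.897 -0.     1.149 -1.583] [-23.4   3.   16.3] 0.0003645009412125629 11.592459082603455
```

View pics/b1.png

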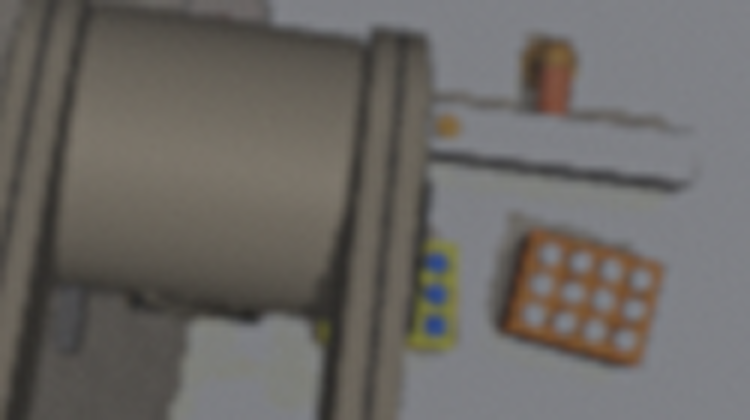

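Emit:
apply_moves --series '[[[10, 0, 0], [0, 0, 0]], [[25, 0, 0], [0, 0, 0]], [[32, 0, 2], [0, 0, 0]], [[0, -30, 2], [0, 0, 0]], [[0, -30, 0], [0, 0, 0]], [[0, -26, 0], [0, 0, 0]], [[-12, 0, 0], [0, 0, 0]], [[-12, 0, 0], [0, 0, 0]], [[-8, 0, 0], [0, 0, 0]], [[-8, 0, 0], [0, 0, 0]], [[-8, 0, 0], [0, 0, 0]], [[-6, 0, 0], [0, 0, 0]]]'

```text
t: 4.23
tool_pos: [0.4941, -0.1119, 0.2027]
orientation: [-0.221, -3.134, -0.0]
force: [-0.6, -0.1, 0.7]
opening: 0.0004
gripper_force: 0.7
```

```bash
python3 go.py -.058 -.142 .203
```

```text
4.2333 [ 0.4941 -0.1119  0.2027] [-0.221 -3.134 -0.   ] [-0.324  0.081  1.931  0.     1.13  -1.754] [-0.6 -0.1  0.7] 0.0003589693751084368 0.7116927579045296
turn [ 0.     -0.0001  0.0004] shift mm: now axes [-9.2 -0.3 -0.3] after turn [-9.2 -0.3 -0.3]
now m-frame -0.06722361968891843 -0.14171353328516323
```

Emit:
apply_moves --series '[[[-5, 0, 0], [0, 0, 0]], [[-3, 0, 0], [0, 0, 0]], [[-2, 0, 0], [0, 0, 0]], [[-2, 0, 0], [0, 0, 0]], [[-1, 0, 0], [0, 0, 0]], [[0, 0, 0], [0, 0, 0]]]'

```text
t: 4.73
tool_pos: [0.5033, -0.1133, 0.2015]
orientation: [-0.221, -3.123, -0.002]
force: [-23.2, 2.4, 16.9]
opening: 0.0004
gripper_force: 11.6
```

```bash
python3 go.py -.112 -.233 .203
```

```text
4.7333 [ 0.5033 -0.1133  0.2015] [-2.210e-01 -3.123e+00 -2.000e-03] [-0.32   0.112  1.9   -0.002  1.14  -1.749] [-23.2   2.4  16.9] 0.0003716859731069599 11.565248966217041
turn [ 0.0006 -0.011   0.0004] shift mm: now axes [ 54.2 -91.2  -1. ] after turn [ 54.1 -91.2  -1.5]
now m-frame -0.05787332890745478 -0.14179650639372568
```

Emit:
apply_moves --series '[[[10, 0, 0], [0, 0, 0]], [[20, 0, 0], [0, 0, 0]], [[28, 0, 0], [0, 0, 0]], [[0, -30, 0], [0, 0, 0]], [[0, -31, 0], [0, 0, 0]], [[0, -30, 0], [0, 0, 0]], [[-12, 0, 0], [0, 0, 0]], [[-10, 0, 0], [0, 0, 0]], [[-8, 0, 0], [0, 0, 0]], [[-8, 0, 0], [0, 0, 0]], [[-7, 0, 0], [0, 0, 0]], [[-5, 0, 0], [0, 0, 0]]]'

```text
t: 5.73
tool_pos: [0.4862, -0.2026, 0.2027]
orientation: [-0.221, -3.134, -0.0]
force: [-1.0, 0.1, 0.5]
opening: 0.0004
gripper_force: 0.5
```

Emit:
apply_moves --series '[[[-4, 0, 0], [0, 0, 0]], [[-3, 0, 0], [0, 0, 0]], [[-2, 0, 0], [0, 0, 0]], [[-2, 0, 0], [0, 0, 0]], [[0, 0, 0], [0, 0, 0]]]'

```text
t: 6.15
tool_pos: [0.4918, -0.2035, 0.2011]
orientation: [-0.22, -3.117, -0.005]
force: [-37.5, 4.1, 27.3]
opening: 0.0006
gripper_force: 19.3
```

```bash
python3 go.py -.115 -.233 .203
```

```text
6.15 [ 0.4918 -0.2035  0.2011] [-0.22  -3.117 -0.005] [-0.487  0.157  1.851 -0.005  1.15  -1.915] [-37.5   4.1  27.3] 0.0006130192069365424 19.28566664457321
turn [ 0.0018 -0.0172  0.0007] shift mm: now axes [58.5 -0.2 -0.9] after turn [58.4 -0.3 -1.9]
now m-frame -0.05657068544472949 -0.2327156448063862
```

Emit:
apply_moves --series '[[[10, 0, 0], [0, 0, 0]], [[20, 0, 0], [0, 0, 0]], [[25, 0, -20], [0, 0, 0]], [[0, -20, -35], [0, 0, 0.12]], [[0, 0, -35], [0, 0, 0.12]], [[0, 0, 0], [0, 0, 0.12]], [[0, 0, 0], [0, 0, 0.12]], [[0, 0, 0], [0, 0, 0.12]], [[0, 0, 0], [0, 0, 0.12]], [[0, 0, 0], [0, 0, 0.12]], [[0, 0, 0], [0, 0, 0.12]], [[0, 0, 0], [0, 0, 0.12]]]'

```text
t: 7.15
tool_pos: [0.4392, -0.2163, 0.2928]
orientation: [1.809, 2.568, 0.0]
force: [-0.4, -0.9, 0.2]
opening: 0.0004
gripper_force: 0.0
```

Emit:
apply_moves --series '[[[0, 0, 0], [0, 0, 0.12]], [[0, 0, 0], [0, 0, 0.12]], [[0, 0, 0], [0, 0, 0.12]], [[0, 0, 0], [0, 0, 0.12]], [[0, 0, 0], [0, 0, 0]]]'

```text
t: 7.57
tool_pos: [0.4392, -0.2163, 0.2927]
orientation: [2.367, 2.065, 0.0]
force: [0.6, 0.0, 0.4]
opening: 0.0006
gripper_force: 0.0
```

```bash
python3 go.py -.026 -.287 .203 0; python3 look.py
```

```text
7.5667 [ 0.4392 -0.2163  0.2927] [2.367 2.065 0.   ] [-0.562 -0.087  1.918  0.     1.311 -0.426] [0.6 0.  0.4] 0.0005622467100187088 0.0
turn [ 0.0001 -0.      0.0053] shift mm: now axes [-34.7  80.6  89.7] after turn [-34.2  80.8  89.7]
now m-frame -0.106816813778952 -0.252750791644198
blue 208 [-69.3 -67.1] [134.5  63.5] 4.7
yellow 197 [ -55.  -109.8] [ 70.7 177. ] 37.9
orange 221 [ -62.4 -150.7] [ 66.3 223.8] 24.2
7.6167 [ 0.4392 -0.2163  0.2927] [2.36  2.074 0.   ] [-0.562 -0.087  1.918  0.     1.311 -0.434] [-0.7 -0.1  0.2] 0.0003620842621317166 0.0
```

Emit:
apply_moves --series '[[[-34, 0, 0], [0, 0, 0]], [[0, 40, 0], [0, 0, 0]], [[0, 40, 0], [0, 0, 0]], [[0, 0, 30], [0, 0, 0]], [[0, 0, 30], [0, 0, 0]], [[0, 0, 29], [0, 0, 0]], [[0, 0, 0], [0, 0, 0]], [[8, 0, 0], [0, 0, 0]], [[8, 0, 0], [0, 0, 0]], [[8, 0, 0], [0, 0, 0]], [[8, 0, 0], [0, 0, 0]], [[0, 0, 0], [0, 0, 0]]]'

```text
t: 8.62
tool_pos: [0.5191, -0.2275, 0.2056]
orientation: [2.358, 2.072, 0.002]
force: [-0.6, -0.1, 0.6]
opening: 0.0005
gripper_force: 0.0
```

```bash
python3 go.py -.026 -.1995 .203 0; python3 look.py pics/o1.png
```

```text
8.6167 [ 0.5191 -0.2275  0.2056] [2.358e+00 2.072e+00 2.000e-03] [-5.040e-01  2.270e-01  1.762e+00  1.000e-03  1.151e+00 -3.750e-01] [-0.6 -0.1  0.6] 0.0004549339927574587 0.0
turn [0.0027 0.0004 0.0124] shift mm: now axes [53.1  0.9  2.6] after turn [53.1  0.2  2.6]
now m-frame -0.026214389440349886 -0.2526095782472544
blue 197 [-26.2 -63.2] [50.4 62.9] 3.4
yellow 173 [ -26.9 -145.5] [47.3 66.8] 1.4
orange 161 [ -77.9 -148.9] [ 49.5 205.2] 47.8
8.6667 [ 0.5188 -0.2281  0.2053] [2.359e+00 2.072e+00 2.000e-03] [-0.505  0.228  1.761  0.     1.15  -0.376] [-0.8 -0.4  0.5] 0.0006620781263312933 0.0
```

View pics/o1.png

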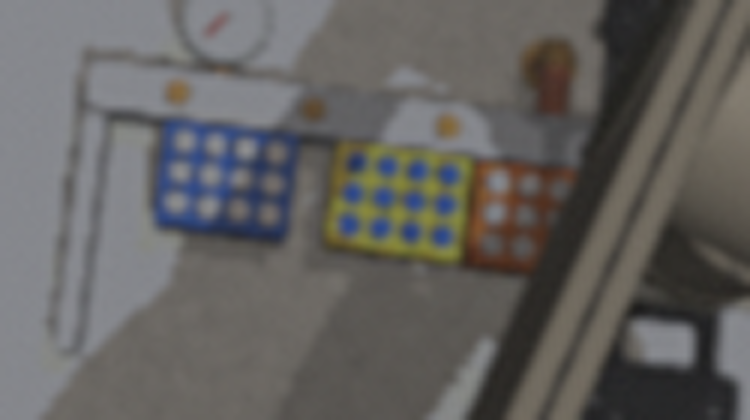

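Emit:
apply_moves --series '[[[6, 0, 0], [0, 0, 0.006]], [[6, 0, 0], [0, 0, 0.006]], [[6, 0, 0], [0, 0, 0]], [[6, 0, 0], [0, 0, 0]], [[6, 0, 0], [0, 0, 0]], [[5, 0, 0], [0, 0, 0]], [[4, 0, 0], [0, 0, 0]], [[3, 0, 0], [0, 0, 0]], [[2, 0, 0], [0, 0, 0]], [[0, 0, 0], [0, 0, 0]]]'

```text
t: 9.5
tool_pos: [0.5243, -0.1849, 0.2036]
orientation: [-2.374, -2.057, -0.0]
force: [1.1, -0.6, 0.4]
opening: 0.0006
gripper_force: 0.4
```

```bash
python3 go.py -.026 -.1995 .203 0; python3 look.py
```

```text
9.5 [ 0.5243 -0.1849  0.2036] [-2.374 -2.057 -0.   ] [-0.431  0.205  1.792  0.     1.146 -0.289] [ 1.1 -0.6  0.4] 0.0005878413433933121 0.40193557273596525
turn [-0.0002 -0.0005 -0.0012] shift mm: now axes [10.2  1.   0.6] after turn [10.2  1.   0.6]
now m-frame -0.026997272972333133 -0.20967801192335708
blue 176 [-26.9 -41.1] [62.8 47. ] 89.5
yellow 183 [ -71.  -102.5] [ 67.5 140.3] 84.0
orange 85 [ -42.1 -144.4] [22.8 81.3] 78.1
9.55 [ 0.5242 -0.185   0.2034] [-2.373 -2.057 -0.   ] [-4.320e-01  2.050e-01  1.792e+00  1.000e-03  1.146e+00 -2.890e-01] [-0.3  0.2  0.6] 0.0004306988494249712 0.10818560840561986
```

Emit:
apply_moves --series '[[[4, 0, 0], [0, 0, 0]], [[3, 0, 0], [0, 0, 0]], [[2, 0, 0], [0, 0, 0]], [[2, 0, 0], [0, 0, 0]], [[1, 0, 0], [0, 0, 0]], [[0, 0, 0], [0, 0, 0]]]'

```text
t: 10.05
tool_pos: [0.5256, -0.1772, 0.2043]
orientation: [2.37, 2.052, -0.009]
force: [-4.7, -27.6, -1.5]
opening: 0.0005
gripper_force: 13.6
```

```bash
python3 go.py -.026 -.1995 .203 0; python3 look.py pics/r1.png
```

```text
10.05 [ 0.5256 -0.1772  0.2043] [ 2.37   2.052 -0.009] [-0.415  0.199  1.797 -0.008  1.143 -0.268] [ -4.7 -27.6  -1.5] 0.0005276039195886457 13.628683090209961
turn [ 0.001   0.0083 -0.0021] shift mm: now axes [2.4 0.9 1.2] after turn [2.4 0.9 1.3]
now m-frame -0.026860387576845113 -0.20190930212398012
blue 103 [-32.9 -29.8] [34.9 50.1] 0.1
yellow 169 [-70.8 -98. ] [ 64.9 136.9] 86.7
orange 58 [ -41.4 -135. ] [18.1 80. ] 77.0
10.1 [ 0.5255 -0.1773  0.2042] [ 2.371  2.052 -0.009] [-0.415  0.199  1.797 -0.008  1.143 -0.268] [ -4.7 -27.   -2.2] 0.0005374090275932523 13.495597690343857
```

View pics/r1.png

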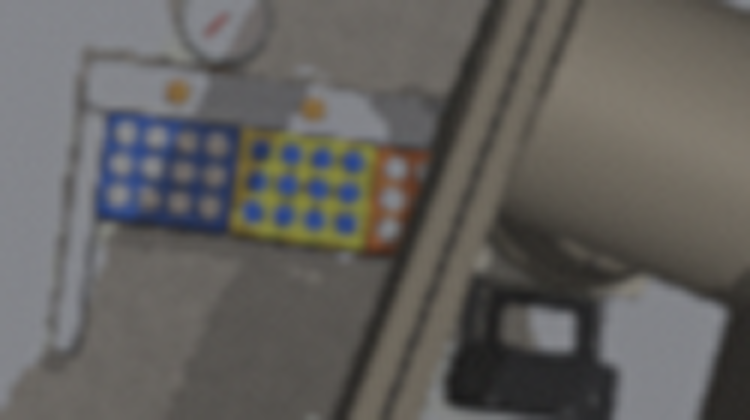

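The row is closed and pressed (27 N) against the end plate. Next I back off, lift clear and check.

Emit:
apply_moves --series '[[[-10, 0, 0], [0, 0, 0]], [[-20, 0, 0], [0, 0, 0]], [[-10, 0, -30], [0, 0, 0]], [[0, 0, -40], [0, 0, 0]], [[0, -20, -30], [0, 0, 0]], [[0, -40, -30], [0, 0, 0]], [[0, -40, 0], [0, 0, 0]], [[0, -40, 0], [0, 0, 0]], [[0, 0, 0], [0, 0, 0]]]' --claw 0.6

```text
t: 10.85
tool_pos: [0.3826, -0.1916, 0.3263]
orientation: [-2.37, -2.053, 0.003]
force: [0.1, -0.3, -1.3]
opening: 0.054
gripper_force: 0.0
```

```bash
python3 look.py pics/r2.png
```

```text
blue 234 [-26.6 -36.2] [47.  62.6] 0.5
yellow 172 [ -27.  -100.7] [47.2 62.5] 0.8
orange 256 [ -25.  -166.8] [51.3 68.2] 0.0
10.9 [ 0.3852 -0.1926  0.3274] [-2.374 -2.054  0.   ] [-5.830e-01 -2.960e-01  2.033e+00  1.000e-03  1.407e+00 -4.390e-01] [ 0.9 -0.   0.2] 0.05484100394411739 0.0
```

View pics/r2.png

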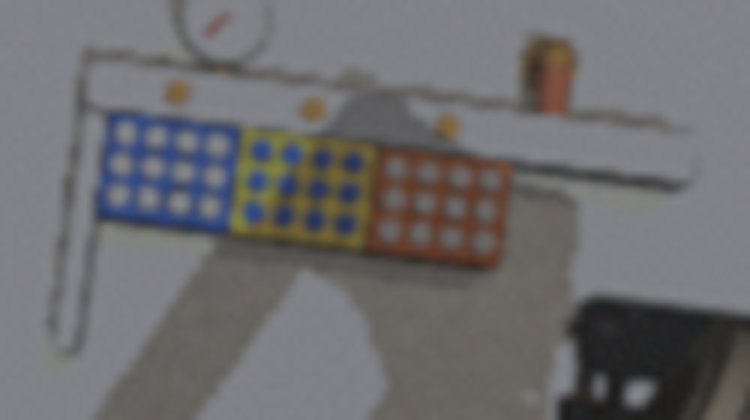

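```bash
python3 - <<'E'
from go import *
for n in("top","side"):
    D=np.load(f"pics/{n}.npz");P=pts(n,D["d"]);g=D["im"].max(-1)
    r=(abs(P[...,0]-.51)<.03)&(abs(P[...,1]-.197)<.03)&(P[...,2]>.09)&(P[...,2]<.135)
    p=P[r];print(n,len(p),np.median(p,0),p.min(0),p.max(0))
    t=p[p[:,2]>.122];print(" top",len(t),t.mean(0),t.min(0),t.max(0))
    h=cv2.cvtColor(D["im"],cv2.COLOR_BGR2HSV)
    w=(abs(P[...,0]-.46)<.075)&(abs(P[...,1]-.2135)<.075)&(P[...,2]>.066)&(P[...,2]<.085)&(h[...,0]>50)&(h[...,0]<95)&(h[...,1]>70)
    q=P[w];A=np.c_[2*q[:,:2],np.ones(len(q))];rr=np.hypot(*(q[:,:2]-[.46,.2135]).T);k=rr>.04
    s=np.linalg.lstsq(A[k],(q[k,:2]**2).sum(1),rcond=None)[0];print(" circ",s[:2],np.sqrt(s[2]+s[:2]@s[:2]),k.sum())
s=st();M=R.from_rotvec(s["orientation"])
print(M.inv().apply(np.array([.510,.197,.36])-s["tool_pos"])*1e3)
E
```

```text
top 43 [0.51061707 0.19617583 0.12619936] [0.50327729 0.19107252 0.09294867] [0.51901766 0.20577592 0.1330296 ]
 top 29 [0.5106821  0.19873214 0.1275702 ] [0.50327729 0.19230888 0.12225672] [0.51901766 0.20577592 0.1330296 ]
 circ [0.46266901 0.21336492] 0.04904343125219 158
side 122 [0.50634542 0.20168686 0.11424077] [0.49899403 0.18921783 0.09014917] [0.51397994 0.20569312 0.12936612]
 top 38 [0.5063746  0.19831276 0.1259434 ] [0.49922892 0.18921783 0.12202388] [0.51397994 0.204465   0.12936612]
 circ [0.46029267 0.2156035 ] 0.048896818575483156 404
10.9 [ 0.3852 -0.1926  0.3274] [-2.374 -2.054  0.   ] [-5.830e-01 -2.960e-01  2.033e+00  1.000e-03  1.407e+00 -4.390e-01] [ 0.9 -0.   0.2] 0.05484100394411739 0.0
[403.54154133  67.55979395 -32.08592491]
```

Emit:
apply_moves --series '[[[0, 0, -33], [0, 0, 0]], [[40, 7, 0], [0, 0, 0]], [[40, 7, 0], [0, 0, 0]], [[40, 7, 0], [0, 0, 0]], [[40, 7, 0], [0, 0, 0]], [[40, 7, 0], [0, 0, 0]], [[40, 7, 0], [0, 0, 0]], [[40, 7, 0], [0, 0, 0]], [[40, 7, 0], [0, 0, 0]], [[40, 7, 0], [0, 0, 0]], [[40, 4, 0], [0, 0, 0]], [[0, 0, 0], [0, 0, 0]]]'

```text
t: 11.9
tool_pos: [0.5125, 0.1989, 0.3608]
orientation: [-2.367, -2.061, -0.002]
force: [0.1, 0.2, 0.3]
opening: 0.0558
gripper_force: 0.0
```

```bash
cat > w.py <<'E'
from go import *
def to(x,y,z):
    s=st();M=R.from_rotvec(s["orientation"]);print("shift",(M.inv().apply(np.array([x,y,z])-s["tool_pos"])*1e3).round(1))
E
python3 - <<'E'
from w import *
to(.509,.198,.273)
c=cal("wrist");im,d=robot.read_camera("wrist");P=pts("wrist",d,c)
r=(abs(P[...,0]-.51)<.03)&(abs(P[...,1]-.197)<.03)&(P[...,2]>.115)&(P[...,2]<.135);p=P[r];print(len(p),p.mean(0),p.min(0),p.max(0)) if len(p) else print("none")
h=cv2.cvtColor(im,cv2.COLOR_BGR2HSV)
w=(abs(P[...,0]-.46)<.075)&(abs(P[...,1]-.2135)<.075)&(P[...,2]>.066)&(P[...,2]<.085)&(h[...,0]>50)&(h[...,0]<95)&(h[...,1]>70)
q=P[w];rr=np.hypot(*(q[:,:2]-[.461,.2145]).T);q=q[rr>.04];A=np.c_[2*q[:,:2],np.ones(len(q))]
s=np.linalg.lstsq(A,(q[:,:2]**2).sum(1),rcond=None)[0];print("circ",s[:2],np.sqrt(s[2]+s[:2]@s[:2]),len(q))
cv2.imwrite("pics/w1.png",im)
E
```

```text
11.9 [0.5125 0.1989 0.3608] [-2.367e+00 -2.061e+00 -2.000e-03] [0.276 0.019 1.686 0.003 1.437 0.413] [0.1 0.2 0.3] 0.05583887688209949 0.0
shift [-1.6 -3.2 87.8]
372 [0.51151863 0.19875034 0.12566179] [0.50358956 0.18984203 0.11525365] [0.51908289 0.20511599 0.12920439]
circ [0.46448781 0.21377107] 0.04844925794896081 2757
```

View pics/w1.png

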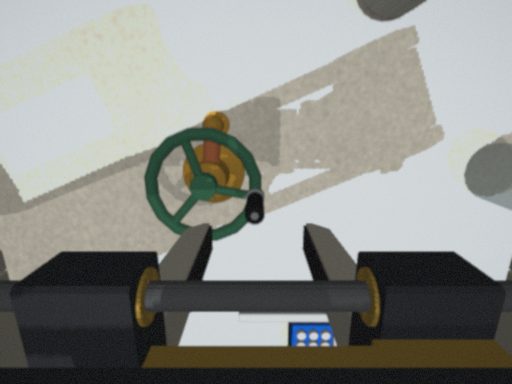

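The crank at (255,207) is centred between the fingers (columns ~210 and ~305), with nothing else within their reach. I'll descend and grip.

Emit:
apply_moves --series '[[[-1, -2, 30], [0, 0, 0]], [[0, 0, 30], [0, 0, 0]], [[0, 0, 20], [0, 0, 0]], [[0, 0, 7], [0, 0, 0]], [[0, 0, 0], [0, 0, 0]]]'

```text
t: 12.37
tool_pos: [0.5087, 0.1908, 0.2722]
orientation: [-2.373, -2.055, 0.007]
force: [0.3, -0.3, 0.3]
opening: 0.0554
gripper_force: 0.0
```

Emit:
apply_moves --series '[[[0, 0, 0], [0, 0, 0]], [[0, 0, 0], [0, 0, 0]], [[0, 0, 0], [0, 0, 0]], [[0, 0, 0], [0, 0, 0]], [[0, 0, 0], [0, 0, 0]], [[0, 0, 0], [0, 0, 0]], [[0, 0, 0], [0, 0, 0]], [[0, 0, 0], [0, 0, 0]]]' --claw 0 --newtons 25

```text
t: 13.03
tool_pos: [0.5092, 0.1917, 0.2752]
orientation: [-2.374, -2.057, 0.001]
force: [-4.8, -0.6, 6.3]
opening: 0.0158
gripper_force: 25.0
```

```bash
python3 - <<'E'
from w import *
to(.510,.198,.273)
im,d=robot.read_camera("wrist");h=0
E
```

```text
13.0333 [0.5092 0.1917 0.2752] [-2.374e+00 -2.057e+00  1.000e-03] [2.660e-01 8.100e-02 1.783e+00 1.000e-03 1.278e+00 4.080e-01] [-4.8 -0.6  6.3] 0.015778197406789155 25.00169187784195
shift [ 6.3 -0.   2.2]
```

Emit:
apply_moves --series '[[[0, 0, 0], [0, 0, 0]], [[0, 0, 0], [0, 0, 0]], [[3, 0, 0], [0, 0, 0]], [[3, 0, 0], [0, 0, 0]], [[0, 0, 0], [0, 0, 0]], [[0, 0, 0], [0, 0, 0]]]' --claw 0.35

```text
t: 13.58
tool_pos: [0.5104, 0.1977, 0.2747]
orientation: [-2.374, -2.057, 0.0]
force: [-0.7, -0.1, -0.1]
opening: 0.0325
gripper_force: 0.0
```

Emit:
apply_moves --series '[[[0, 0, 0], [0, 0, 0]], [[0, 0, 0], [0, 0, 0]], [[0, 0, 0], [0, 0, 0]], [[0, 0, 0], [0, 0, 0]], [[0, 0, 0], [0, 0, 0]]]' --claw 0

```text
t: 14.0
tool_pos: [0.51, 0.1975, 0.2747]
orientation: [-2.374, -2.057, 0.001]
force: [-4.1, 0.6, 2.6]
opening: 0.0158
gripper_force: 25.0
```

```bash
cat > circ.py <<'E'
import sys
from w import *
# args: cx cy r start_off total_deg n : rows along a circle from the present TCP angle, in tool axes
cx,cy,r,tot,n=map(float,sys.argv[1:6]);n=int(n);s=st();M=R.from_rotvec(s["orientation"])
p=np.array(s["tool_pos"])[:2];a0=np.arctan2(p[1]-cy,p[0]-cx);print("ang",np.degrees(a0),"r",np.hypot(*(p-[cx,cy])))
t=a0+np.radians(tot)*np.arange(1,n+1)/n
w=np.c_[cx+r*np.cos(t),cy+r*np.sin(t)];w=np.vstack([p,w]);D=np.c_[np.diff(w,axis=0),np.zeros(n)]*1e3
T=M.inv().apply(D).round(0 if "i" in sys.argv else 1);print([[ [float(v) for v in x[:2]]] for x in T])
E
python3 circ.py .463 .214 .0500 -180 12
```

```text
14.0 [0.51   0.1975 0.2747] [-2.374e+00 -2.057e+00  1.000e-03] [0.276 0.09  1.776 0.    1.277 0.418] [-4.1  0.6  2.6] 0.015825253075274243 24.99984920024872
ang -19.347795370949772 r 0.04982081410944283
[[[-12.4, -4.0]], [[-10.9, -7.2]], [[-8.6, -9.8]], [[-5.8, -11.7]], [[-2.6, -12.8]], [[0.8, -13.0]], [[4.2, -12.4]], [[7.2, -10.9]], [[9.8, -8.6]], [[11.7, -5.8]], [[12.8, -2.6]], [[13.0, 0.8]]]
```

Emit:
apply_moves --series '[[[-12.4, -4, 0], [0, 0, 0]], [[-10.9, -7.2, 0], [0, 0, 0]], [[-8.6, -9.8, 0], [0, 0, 0]], [[-5.8, -11.7, 0], [0, 0, 0]], [[-2.6, -12.8, 0], [0, 0, 0]], [[0.8, -13, 0], [0, 0, 0]], [[4.2, -12.4, 0], [0, 0, 0]], [[0, 0, 0], [0, 0, 0]]]'

```text
t: 14.67
tool_pos: [0.4339, 0.1728, 0.2747]
orientation: [-2.374, -2.057, 0.001]
force: [-4.7, -3.2, 1.7]
opening: 0.0157
gripper_force: 25.0
```

```bash
python3 circ.py .463 .214 .0500 -90 18
```

```text
14.6667 [0.4339 0.1728 0.2747] [-2.374e+00 -2.057e+00  1.000e-03] [ 0.269 -0.13   1.993 -0.     1.28   0.412] [-4.7 -3.2  1.7] 0.015692464998743792 24.99928504228592
ang -125.21922816097937 r 0.05047395877214372
[[[2.6, -3.6]], [[2.5, -3.6]], [[2.8, -3.4]], [[3.1, -3.1]], [[3.3, -2.8]], [[3.6, -2.5]], [[3.8, -2.2]], [[3.9, -1.9]], [[4.1, -1.5]], [[4.2, -1.2]], [[4.3, -0.8]], [[4.3, -0.4]], [[4.4, -0.0]], [[4.3, 0.3]], [[4.3, 0.7]], [[4.2, 1.1]], [[4.1, 1.5]], [[4.0, 1.8]]]
```

Emit:
apply_moves --series '[[[2.6, -3.6, 0], [0, 0, 0]], [[2.5, -3.6, 0], [0, 0, 0]], [[2.8, -3.4, 0], [0, 0, 0]], [[0, 0, 0], [0, 0, 0]]]'

```text
t: 15.0
tool_pos: [0.4254, 0.1813, 0.2746]
orientation: [2.374, 2.057, -0.006]
force: [-9.3, -6.8, 9.1]
opening: 0.0156
gripper_force: 25.0
```

Emit:
apply_moves --series '[[[3.1, -3.1, 0], [0, 0, 0]], [[3.3, -2.8, 0], [0, 0, 0]], [[0, 0, 0], [0, 0, 0]]]'

```text
t: 15.25
tool_pos: [0.4203, 0.1886, 0.2746]
orientation: [-2.374, -2.057, 0.007]
force: [-10.8, -7.4, 10.9]
opening: 0.0155
gripper_force: 25.0
```

```bash
cat > fit.py <<'E'
import sys,json
from w import *
from scipy.optimize import least_squares
# fit centre to logged points (r=50 mm), then rows round the true circle (radial command correction dr mm in row 1)
p=np.array(json.loads(sys.argv[1]));tot,n,dr=float(sys.argv[2]),int(sys.argv[3]),float(sys.argv[4])
f=least_squares(lambda c:np.hypot(*(p-c).T)-.05,[.462,.214]);c=f.x;print("centre",c.round(4),"res mm",(f.fun*1e3).round(2))
s=st();M=R.from_rotvec(s["orientation"]);v=np.array(s["tool_pos"])[:2]-c;a0=np.arctan2(v[1],v[0]);print("ang",np.degrees(a0))
F=np.array(s["force"])[:2];e=v/np.hypot(*v);print("F radial,tang ccw",F@e,F@[-e[1],e[0]])
t=a0+np.radians(tot)*np.arange(n+1)/n;w=.05*np.c_[np.cos(t),np.sin(t)];D=np.diff(w,axis=0)*1e3;D[0]+=dr*e
T=M.inv().apply(np.c_[D,np.zeros(n)]).round(1);print([[float(x[0]),float(x[1])] for x in T])
E
python3 fit.py '[[0.510,0.1975],[0.4339,0.1728],[0.4254,0.1813],[0.4203,0.1886]]' -90 18 1.5
```

```text
centre [0.463 0.214] res mm [-0.18  0.43 -0.18 -0.33]
15.25 [0.4203 0.1886 0.2746] [-2.374 -2.057  0.007] [ 3.110e-01 -1.470e-01  2.008e+00 -1.000e-03  1.285e+00  4.540e-01] [-10.8  -7.4  10.9] 0.015526527453997876 25.002819299697876
ang -149.2330077252819
F radial,tang ccw 13.116697978960982 0.8320834151338037
[[2.6, -3.8], [3.7, -2.3], [3.9, -1.9], [4.1, -1.6], [4.2, -1.2], [4.3, -0.9], [4.3, -0.5], [4.4, -0.1], [4.4, 0.3], [4.3, 0.6], [4.2, 1.0], [4.1, 1.4], [4.0, 1.7], [3.8, 2.1], [3.6, 2.4], [3.4, 2.7], [3.2, 3.0], [2.9, 3.3]]
```

Emit:
apply_moves --series '[[[2.6, -3.8, 0], [0, 0, 0]], [[3.7, -2.3, 0], [0, 0, 0]], [[3.9, -1.9, 0], [0, 0, 0]], [[0, 0, 0], [0, 0, 0]]]'

```text
t: 15.58
tool_pos: [0.4144, 0.2007, 0.2747]
orientation: [-2.374, -2.057, 0.002]
force: [-5.7, -1.3, 3.7]
opening: 0.0154
gripper_force: 25.0
```

Emit:
apply_moves --series '[[[4.1, -1.6, 0], [0, 0, 0]], [[4.2, -1.2, 0], [0, 0, 0]], [[4.3, -0.9, 0], [0, 0, 0]], [[0, 0, 0], [0, 0, 0]]]'

```text
t: 15.92
tool_pos: [0.4126, 0.2139, 0.2747]
orientation: [-2.373, -2.057, 0.001]
force: [-4.0, 1.3, 3.6]
opening: 0.0157
gripper_force: 25.0
```

Emit:
apply_moves --series '[[[4.3, -0.5, 0], [0, 0, 0]], [[4.4, -0.1, 0], [0, 0, 0]], [[4.4, 0.3, 0], [0, 0, 0]], [[0, 0, 0], [0, 0, 0]]]'

```text
t: 16.25
tool_pos: [0.4143, 0.2269, 0.2747]
orientation: [-2.374, -2.057, -0.001]
force: [-3.5, 3.0, 1.8]
opening: 0.0155
gripper_force: 25.0
```

Emit:
apply_moves --series '[[[4.3, 0.6, 0], [0, 0, 0]], [[4.2, 1, 0], [0, 0, 0]], [[4.1, 1.4, 0], [0, 0, 0]], [[0, 0, 0], [0, 0, 0]]]'

```text
t: 16.58
tool_pos: [0.4193, 0.2391, 0.2747]
orientation: [-2.374, -2.057, -0.002]
force: [0.4, 2.8, 0.4]
opening: 0.0155
gripper_force: 25.0
```

Emit:
apply_moves --series '[[[4, 1.7, 0], [0, 0, 0]], [[3.8, 2.1, 0], [0, 0, 0]], [[3.6, 2.4, 0], [0, 0, 0]], [[0, 0, 0], [0, 0, 0]]]'

```text
t: 16.92
tool_pos: [0.4273, 0.2493, 0.2748]
orientation: [2.374, 2.057, 0.002]
force: [2.0, 1.1, -2.1]
opening: 0.0154
gripper_force: 25.0
```

```bash
python3 fit.py '[[0.510,0.1975],[0.4339,0.1728],[0.4254,0.1813],[0.4203,0.1886],[0.4144,0.2007],[0.4126,0.2139],[0.4143,0.2269],[0.4193,0.2391]]' -125 25 0
```

```text
centre [0.4627 0.2142] res mm [ 0.13  0.44 -0.25 -0.45  0.18  0.13  0.07  0.07]
16.9167 [0.4273 0.2493 0.2748] [2.374e+00 2.057e+00 2.000e-03] [ 0.424 -0.053  1.92  -0.     1.273  0.567] [ 2.   1.1 -2.1] 0.015424113029416917 24.998963177204132
ang 135.2437940129626
F radial,tang ccw -0.6249568739898734 -2.1993532458000202
[[3.4, 2.7], [3.1, 3.0], [2.9, 3.3], [2.6, 3.5], [2.2, 3.7], [1.9, 3.9], [1.6, 4.1], [1.2, 4.2], [0.8, 4.3], [0.5, 4.3], [0.1, 4.4], [-0.3, 4.4], [-0.7, 4.3], [-1.1, 4.2], [-1.4, 4.1], [-1.8, 4.0], [-2.1, 3.8], [-2.4, 3.6], [-2.7, 3.4], [-3.0, 3.1], [-3.3, 2.9], [-3.5, 2.6], [-3.7, 2.2], [-3.9, 1.9], [-4.1, 1.6]]
```

Emit:
apply_moves --series '[[[3.4, 2.7, 0], [0, 0, 0]], [[3.1, 3, 0], [0, 0, 0]], [[2.9, 3.3, 0], [0, 0, 0]], [[0, 0, 0], [0, 0, 0]]]'

```text
t: 17.25
tool_pos: [0.4376, 0.2571, 0.2747]
orientation: [2.374, 2.057, 0.001]
force: [3.6, -1.1, -1.8]
opening: 0.0156
gripper_force: 25.0
```

Emit:
apply_moves --series '[[[2.6, 3.5, 0], [0, 0, 0]], [[2.2, 3.7, 0], [0, 0, 0]], [[1.9, 3.9, 0], [0, 0, 0]], [[0, 0, 0], [0, 0, 0]]]'

```text
t: 17.58
tool_pos: [0.4496, 0.262, 0.2748]
orientation: [2.374, 2.057, 0.001]
force: [1.9, -1.7, -2.0]
opening: 0.0154
gripper_force: 25.0
```

Emit:
apply_moves --series '[[[1.6, 4.1, 0], [0, 0, 0]], [[1.2, 4.2, 0], [0, 0, 0]], [[0.8, 4.3, 0], [0, 0, 0]], [[0, 0, 0], [0, 0, 0]]]'

```text
t: 17.92
tool_pos: [0.4626, 0.2636, 0.2748]
orientation: [2.374, 2.057, 0.001]
force: [1.7, -3.2, -1.3]
opening: 0.0156
gripper_force: 25.0
```

Emit:
apply_moves --series '[[[0.5, 4.3, 0], [0, 0, 0]], [[0.1, 4.4, 0], [0, 0, 0]], [[-0.3, 4.4, 0], [0, 0, 0]], [[0, 0, 0], [0, 0, 0]]]'

```text
t: 18.25
tool_pos: [0.4742, 0.2623, 0.2746]
orientation: [-2.372, -2.055, 0.004]
force: [-10.8, -0.8, 7.4]
opening: 0.0158
gripper_force: 25.0
```

Emit:
apply_moves --series '[[[-1, 4, 0], [0, 0, 0]], [[0, 0, 0], [0, 0, 0]], [[0, 0, 0], [0, 0, 0]], [[0, 0, 0], [0, 0, 0]]]'

```text
t: 18.58
tool_pos: [0.4756, 0.262, 0.2744]
orientation: [-2.367, -2.053, 0.01]
force: [-27.1, 2.7, 17.0]
opening: 0.0159
gripper_force: 25.0
```

```bash
python3 fit.py '[[0.510,0.1975],[0.4339,0.1728],[0.4254,0.1813],[0.4144,0.2007],[0.4126,0.2139],[0.4143,0.2269],[0.4193,0.2391],[0.4273,0.2493],[0.4376,0.2571],[0.4496,0.2620],[0.4626,0.2636],[0.4742,0.2623]]' 180 12 0
```

```text
centre [0.4627 0.2138] res mm [ 0.07  0.1  -0.55  0.01  0.06  0.1   0.19  0.09  0.01 -0.08 -0.22 -0.16]
18.5833 [0.4756 0.262  0.2744] [-2.367 -2.053  0.01 ] [0.407 0.083 1.783 0.006 1.284 0.547] [-27.1   2.7  17. ] 0.015926186476732312 25.01246228814125
ang 74.91538018754089
F radial,tang ccw -4.393434657126512 26.852381403147092
[[-0.1, -13.1], [-3.5, -12.6], [-6.6, -11.2], [-9.3, -9.1], [-11.4, -6.4], [-12.6, -3.3], [-13.1, 0.1], [-12.6, 3.5], [-11.2, 6.6], [-9.1, 9.3], [-6.4, 11.4], [-3.3, 12.6]]
```

Emit:
apply_moves --series '[[[0.5, -5, 0], [0, 0, 0]], [[-0.1, -13.1, 0], [0, 0, 0]], [[-3.5, -12.6, 0], [0, 0, 0]], [[-6.6, -11.2, 0], [0, 0, 0]], [[-9.3, -9.1, 0], [0, 0, 0]], [[-11.4, -6.4, 0], [0, 0, 0]], [[-12.6, -3.3, 0], [0, 0, 0]], [[-13.1, 0.1, 0], [0, 0, 0]], [[0, 0, 0], [0, 0, 0]]]'

```text
t: 19.33
tool_pos: [0.4115, 0.2123, 0.2748]
orientation: [2.373, 2.055, 0.005]
force: [6.7, -2.1, -8.8]
opening: 0.0156
gripper_force: 25.0
```

```bash
cat > ang.py <<'E'
import sys
from w import *
c=np.array([.4627,.2139])
def ga(pos,ori):
    g=np.array(pos)+R.from_rotvec(ori).apply([0,0,.167]);v=g[:2]-c;return np.degrees(np.arctan2(v[1],v[0])),np.hypot(*v)
print("stop grasp ang",ga([.4756,.262,.2744],[-2.367,-2.053,.010]))
s=st();print("now",ga(s["tool_pos"],s["orientation"]));v=np.array(s["tool_pos"])[:2]-c;e=v/np.hypot(*v);F=np.array(s["force"])[:2];print("Frad,Ftan",F@e,F@[-e[1],e[0]])
tot,n=float(sys.argv[1]),int(sys.argv[2]);a0=np.arctan2(v[1],v[0]);t=a0+np.radians(tot)*np.arange(n+1)/n
D=np.diff(.05*np.c_[np.cos(t),np.sin(t)],axis=0)*1e3
print([[float(x[0]),float(x[1])] for x in R.from_rotvec(s["orientation"]).inv().apply(np.c_[D,np.zeros(n)]).round(1)])
E
python3 ang.py 180 12
```

```text
stop grasp ang (np.float64(76.99667045477939), np.float64(0.04972217661620709))
19.3333 [0.4115 0.2123 0.2748] [2.373 2.055 0.005] [ 3.660e-01 -1.440e-01  2.005e+00 -1.000e-03  1.277e+00  5.100e-01] [ 6.7 -2.1 -8.8] 0.01564677473863345 24.998146891593933
now (np.float64(-178.2981468933475), np.float64(0.050540678071032526))
Frad,Ftan -6.629966599732091 2.3079292816261314
[[-12.5, 3.9], [-11.0, 7.0], [-8.8, 9.6], [-6.0, 11.6], [-2.8, 12.7], [0.6, 13.0], [3.9, 12.5], [7.0, 11.0], [9.6, 8.8], [11.6, 6.0], [12.7, 2.8], [13.0, -0.6]]
```

Emit:
apply_moves --series '[[[-12.5, 4.9, 0], [0, 0, 0]], [[-11, 7, 0], [0, 0, 0]], [[-8.8, 9.6, 0], [0, 0, 0]], [[-6, 11.6, 0], [0, 0, 0]], [[-2.8, 12.7, 0], [0, 0, 0]], [[0.6, 13, 0], [0, 0, 0]], [[3.9, 12.5, 0], [0, 0, 0]], [[7, 11, 0], [0, 0, 0]], [[9.6, 8.8, 0], [0, 0, 0]], [[11.6, 6, 0], [0, 0, 0]], [[12.7, 2.8, 0], [0, 0, 0]], [[13, -0.6, 0], [0, 0, 0]]]'

```text
t: 20.33
tool_pos: [0.5122, 0.217, 0.2747]
orientation: [2.375, 2.056, 0.001]
force: [-4.3, -3.6, 3.5]
opening: 0.015
gripper_force: 25.0
```

```bash
python3 ang.py 180 12
```

```text
stop grasp ang (np.float64(76.99667045477939), np.float64(0.04972217661620709))
20.3333 [0.5122 0.217  0.2747] [2.375e+00 2.056e+00 1.000e-03] [ 0.309  0.114  1.75  -0.     1.277  0.453] [-4.3 -3.6  3.5] 0.014994216439641472 25.0004643201828
now (np.float64(3.60335772586971), np.float64(0.04971614645411721))
Frad,Ftan -4.4995686466456615 -3.3269021663755467
[[12.3, -4.3], [10.8, -7.4], [8.5, -9.9], [5.6, -11.8], [2.4, -12.8], [-1.0, -13.0], [-4.3, -12.3], [-7.4, -10.8], [-9.9, -8.5], [-11.8, -5.6], [-12.8, -2.4], [-13.0, 1.0]]
```

Emit:
apply_moves --series '[[[12.3, -4.8, 0], [0, 0, 0]], [[10.8, -7.4, 0], [0, 0, 0]], [[8.5, -9.9, 0], [0, 0, 0]], [[5.6, -11.8, 0], [0, 0, 0]], [[2.4, -12.8, 0], [0, 0, 0]], [[-1, -13, 0], [0, 0, 0]], [[-4.3, -12.3, 0], [0, 0, 0]], [[-7.4, -10.8, 0], [0, 0, 0]], [[-9.9, -8.5, 0], [0, 0, 0]], [[-11.8, -5.6, 0], [0, 0, 0]], [[-12.8, -2.4, 0], [0, 0, 0]], [[-13, 1, 0], [0, 0, 0]]]'

```text
t: 21.33
tool_pos: [0.411, 0.2101, 0.2749]
orientation: [2.372, 2.056, 0.009]
force: [21.5, 4.9, -18.6]
opening: 0.0154
gripper_force: 25.0
```

```bash
python3 ang.py 180 12
```

```text
stop grasp ang (np.float64(76.99667045477939), np.float64(0.04972217661620709))
21.3333 [0.411  0.2101 0.2749] [2.372 2.056 0.009] [ 3.620e-01 -1.500e-01  2.010e+00 -1.000e-03  1.276e+00  5.040e-01] [ 21.5   4.9 -18.6] 0.01544848154962196 24.987611174583435
now (np.float64(-176.0496333021817), np.float64(0.050879239480222285))
Frad,Ftan -21.815268122939866 -3.2921430219774317
[[-12.3, 4.4], [-10.7, 7.5], [-8.4, 10.0], [-5.6, 11.8], [-2.3, 12.8], [1.1, 13.0], [4.4, 12.3], [7.5, 10.7], [10.0, 8.4], [11.8, 5.6], [12.8, 2.3], [13.0, -1.1]]
```

Emit:
apply_moves --series '[[[-12.3, 7, 0], [0, 0, 0]], [[-10.7, 7.5, 0], [0, 0, 0]], [[-8.4, 10, 0], [0, 0, 0]], [[-5.6, 11.8, 0], [0, 0, 0]], [[-2.3, 12.8, 0], [0, 0, 0]], [[1.1, 13, 0], [0, 0, 0]], [[4.4, 12.3, 0], [0, 0, 0]], [[7.5, 10.7, 0], [0, 0, 0]], [[10, 8.4, 0], [0, 0, 0]], [[11.8, 5.6, 0], [0, 0, 0]], [[12.8, 2.3, 0], [0, 0, 0]], [[13, -1.1, 0], [0, 0, 0]]]'

```text
t: 22.33
tool_pos: [0.5129, 0.2176, 0.2746]
orientation: [-2.374, -2.056, 0.004]
force: [-10.0, -4.6, 7.5]
opening: 0.0154
gripper_force: 25.0
```

```bash
python3 ang.py 71.5 5
```

```text
stop grasp ang (np.float64(76.99667045477939), np.float64(0.04972217661620709))
22.3333 [0.5129 0.2176 0.2746] [-2.374 -2.056  0.004] [0.309 0.117 1.746 0.    1.281 0.452] [-10.   -4.6   7.5] 0.015440160004298539 25.001197457313538
now (np.float64(4.08521086960412), np.float64(0.04982512091408328))
Frad,Ftan -10.278051465958384 -3.9016038816320098
[[11.7, -4.2], [10.3, -6.9], [8.3, -9.3], [5.8, -11.0], [2.9, -12.1]]
```

Emit:
apply_moves --series '[[[11.7, -5.2, 0], [0, 0, 0]], [[10.3, -6.9, 0], [0, 0, 0]], [[8.3, -9.3, 0], [0, 0, 0]], [[5.8, -11, 0], [0, 0, 0]], [[2.9, -12, 0], [0, 0, 0]], [[0, 0, 0], [0, 0, 0]], [[0, 0, 0], [0, 0, 0]]]'

```text
t: 22.92
tool_pos: [0.4734, 0.2625, 0.2747]
orientation: [-2.373, -2.058, 0.002]
force: [-3.6, -2.7, 1.8]
opening: 0.016
gripper_force: 25.0
```

```bash
python3 ang.py 5 1; python3 look.py
```

```text
stop grasp ang (np.float64(76.99667045477939), np.float64(0.04972217661620709))
22.9167 [0.4734 0.2625 0.2747] [-2.373e+00 -2.058e+00  2.000e-03] [0.411 0.075 1.791 0.    1.276 0.553] [-3.6 -2.7  1.8] 0.01595483462609862 24.99935656785965
now (np.float64(77.79871680456357), np.float64(0.04965229302327799))
Frad,Ftan -3.3977265466595643 2.987536840848252
[[0.1, -4.4]]
blue 210 [-27.5 -36.3] [46.4 62.7] 0.5
yellow 147 [-70.7 -98.2] [ 65.3 137.1] 86.7
orange 201 [ -56.2 -122.6] [ 68.2 191.1] 33.4
22.9667 [0.4738 0.2623 0.2747] [-2.373e+00 -2.058e+00  1.000e-03] [0.411 0.075 1.791 0.    1.276 0.553] [-2.4 -2.3  1.7] 0.015758713208636855 24.999519288539886
```

Emit:
apply_moves --series '[[[0, 0, 0], [0, 0, 0]], [[0, 0, 0], [0, 0, 0]], [[0, 0, 0], [0, 0, 0]]]'

```text
t: 23.22
tool_pos: [0.4749, 0.262, 0.2747]
orientation: [-2.374, -2.057, 0.0]
force: [-2.7, -2.6, 1.6]
opening: 0.0154
gripper_force: 25.0
```

```bash
python3 -c "
from plant import robot
print(robot.close_job())"
```

```text
the job is handed in; nothing more can be done
None
```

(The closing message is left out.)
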